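Reset the rotisserie drive and pin it to its bracket

ROBOT

A 6-joint arm with a two-finger parallel gripper is mounted at the origin on the work surface. World frame = base frame: x ahead of the robot, y to its left, z up, the work surface at z = 0. Lengths are in m, angles in rad, forces in N, time in s.
With the tool pointing down it reaches from about 0.35 to 0.775 m from the base axis. Payload 5.5 kg.
Tool frame: the origin (TCP) lies on the centre line of the jaws, within the pads' length; the fingertips stand 11 mm ahead of it and the grasp point (between the pads) lies 8 mm behind it (env.tip_extent is the distance from the TCP to the fingertips, in m); z points along the fingers, y is the line along which they close (so a half turn about z gives the same grasp; the last joint's range is limited). The gripper opens to 85 mm and grips with 20 to 120 N. Pads are 22 mm wide; open, the fingers measure 114 mm over their backs; the gripper's body (76 mm by 85 mm) begins 54 mm behind the grasp point. The pads swing forward as they close: fully open they stand 13 mm farther back than shut.
Start: joints at [1.129, 0.313, 0.046, 1.304, 0, 1.431], TCP at [0.171, 0.549, 0.242] pointing down, gripper open.
Joint ranges: [-2.76, 2.76], [-0.86, 1.69], [-1.03, 1.26], [-2.2, 2.34], [-1.47, 1.5], [-3.14, 3.14]. Speed limits (rad/s): [2.57, 2.57, 3.14, 3.14, 3.14, 3.14].

INTERFACE

Orientations are given as a unit quaternion [w, x, y, z].
In Python, from workcell import env gives the robot as it stands.
- The arm moves only by the shell command python3 -m jog 'ROWS' [FORCE]. ROWS is JSON, a list of rows, each a list of 5 numbers: the gripper's target within -1 to 1 (shut at 1, half-way at 0, fully open at -1), then the shift along the tool's x, y, z in m, then the turn about the tool's z in degrees. In form: [[fingers, tx, ty, tz, turn], ...]. A call has 1 to 5 rows; each row shifts and turns the commanded pose from where the row before left it, along the tool's axes as they then stand; what a row does not reach is not made up. A row lasts 1/12 s, in which the tool goes at most 41.7 mm and 7.16 degrees, less where a joint would pass 70% of its speed; a pose out of reach is approached as far as the arm can. A call is refused whole if a number of a shift passes 0.0417 or a number of a turn 7.16, either way. A call with a gripper value outside its range is refused whole. The fingers move at their own pace and stop on an object; FORCE is the grip in N (left out, the last holds). Time passes only in rows, so rows that do not move let the fingers close. It gives the time, the measured TCP pose, the force, the opening and the grip force at its end, in the units of the state.
- env.get_state(): the state, without advancing time (a new reading comes with each control period).
- env.read_camera(name): name is "scene" or "side" or "wrist"; returns a dict with "img" (480x640x3 uint8, red, green, blue), "fov_y" (degrees; the focal length in pixels is half the picture's height over the tangent of half this angle, whatever the lens; pixels are square), "cx", "cy" (the principal point, pixels), "D" ([k1, k2, p1, p2, k3] as OpenCV has them; the pictures are not rectified), "T" (4x4, takes a point from camera to world coordinates). Camera axes: x right, y up, looking along -z (the intrinsics and any distortion apply to the point x, -y, -z); pixel columns grow to the right and rows downward; lengths in m; the calibration is good to about 2 mm. A picture is of the moment at which its call begins. There is no depth.
- env.hand_in(): hands the job in; it is judged then, once.
The state is a dict: "clock": time; "joint_pos": joint angles; "qvel": joint speeds; "tau": joint torques, N m; "tcp_pos": TCP position; "orientation": TCP orientation; "wrist_force": force on the tool from outside, world axes, zero at the start; "ft_torque": the same for the moment, N m; "finger_gap": finger opening in m; "grip_force": force on a finger pad.
Only numpy, scipy, OpenCV 4.12 (cv2) and the standard library are available. Lean on these libraries where they do the work, as an engineer would, in place of code of your own. Each camera call takes 0.05 s, during which the arm holds its last target. There are 200 camera calls.

TASK

Take the steel lock pin from the tool caddy and, with its nose, press the drive's recessed reset button all the way down, keeping it down for about a second. Then put the pin down through the drive's clevis and the bracket tongue until its collar rests on the top ear, and leave it there. Leave the thermometer, the jar and the brush where they are.

Things in the scene. Friction and masses are not known exactly. Their poses are not given: they have to be found in the camera images.
- lock_pin: Lock pin, 140 mm long, loose, 0.14 kg, hanging nose down in either of the caddy's two forks; known by its tall black cylindrical handle. Origin at the nose tip, z up the pin: steel shank 10 mm dia. from z = 0 to 70 mm (lowest 5 mm tapers to a flat 7 mm across), collar 30 mm dia. from 70 to 76, handle 24 mm dia. from 76 to 140. Lifts straight up out of the fork.
- drive: Rotisserie drive: fixed grey metal housing with dark top, 140 (x) by 110 (y) by 90 mm tall, on the shelf. Origin at the centre of its underside, z up. Round button well in its top. On its -y side two steel clevis ears, one above the other, stick out 50 mm; a fixed aluminium shelf bracket (foot out to y = -147 mm) has a tongue lying between them.
- well_mouth (a point): Centre of the mouth of the button well in the drive's top face, 90 mm above the shelf. The well is round, 20 mm diameter; the button's top face (14 mm diameter, bare metal) lies 22 mm below the mouth.
- reset_button (a joint): Travel of the reset button, m: 0 = sprung up, 0.006 = fully down; about 2.4 N to start it moving and 6 N at the bottom. It springs back when let go.
- clevis_hole (a point): Centre of the hole in the upper clevis ear's top face, 90 mm above the shelf, 25 mm out from the housing. Vertical holes in upper ear, tongue and lower ear are in line, 15 mm dia., chamfered 2 mm; plates 10 mm thick, tops 0, 15 and 30 mm below this point; ears 50 mm wide. With the pin home its collar rests on this face, its nose 70 mm below.
- caddy: Fixed aluminium tool caddy clamped on the shelf's far rim: trough 70 (x) by 240 (y) by 100 mm tall, holding tongs with orange tips up to 150 mm high. Origin at the centre of its underside. Two forks stick out from its -x face, tops 100 mm above the shelf, slots 14 mm wide, open towards -x; tools hang at x = -60 mm, y = -55 and +55 mm.
- thermometer: Bystander: stainless meat thermometer with a plain white round dial (50 mm diameter, 14 mm thick, lying level) on a thin stem, 94 mm long, hanging in the caddy's other fork. Origin at the stem tip, z up.
- jar: Bystander: squat glass jar with a screw lid, 80 mm diameter, 85 mm tall, upright. Origin at the centre of its underside.
- brush: Bystander: grey plastic grill brush lying bristles down, 200 mm long along its x, 50 mm wide, 34 mm tall. Origin midway along it, at shelf level.
There are look-alikes about, which are no part of the job. Of the things like the lock_pin, leave any that is purple or white; of the rest the larger one is meant.

How it is judged:
By the outcome, as a careful person would: the job done as asked, in the order asked, and still so for the second after the job is handed in, with the robot touching nothing.
It also fails if it takes over 59 s, if anything falls off the work surface, if the arm or the gripper's body presses on something with over 40 N, if the wrist force passes 120 N, or if a joint passes its speed limit or range.

## Working session

There is one attempt and no reset: what is moved stays moved. The work goes in short steps, Python scripts to look and compute and a shell command to move; the robot and the scene stay as the last step left them, time stands still between calls to the robot, and variables do not carry over. Pictures are saved under pics/ and viewed, at most 10 in all, crops included, and the job is handed in when it is done.

```bash
mkdir -p pics; ls; cat > h.py <<'E'
import numpy as np, cv2
from workcell import env
def K(c):
    f=240/np.tan(np.radians(c["fov_y"])/2); return np.array([[f,0,c["cx"]],[0,f,c["cy"]],[0,0,1.]])
def ray(c,u,v):
    p=cv2.undistortPoints(np.array([[[u,v]]],float),K(c),np.array(c["D"],float))[0,0]
    T=np.array(c["T"]); return T[:3,3], T[:3,:3]@np.array([p[0],-p[1],-1])
def atz(c,u,v,z):
    o,d=ray(c,u,v); return o+d*(z-o[2])/d[2]
def tri(obs):
    A=np.zeros((3,3));b=np.zeros(3)
    for c,u,v in obs:
        o,d=ray(c,u,v); d=d/np.linalg.norm(d);P=np.eye(3)-np.outer(d,d);A+=P;b+=P@o
    x=np.linalg.solve(A,b); return x,[float(np.linalg.norm(np.cross(x-ray(c,u,v)[0],ray(c,u,v)[1]))/np.linalg.norm(ray(c,u,v)[1])) for c,u,v in obs]
def proj(c,X):
    T=np.array(c["T"]);p=T[:3,:3].T@(np.array(X,float)-T[:3,3]);p=p*[1,-1,-1]
    return cv2.projectPoints(p.reshape(1,1,3),np.zeros(3),np.zeros(3),K(c),np.array(c["D"],float))[0].ravel()
def cam(n,save=None):
    c=env.read_camera(n)
    if save: cv2.imwrite(f"pics/{save}.png",c["img"][:,:,::-1]); np.save(f"pics/{save}.npy",c,allow_pickle=True)
    return c
def load(s): return np.load(f"pics/{s}.npy",allow_pickle=True).item()
E
python3 - <<'E'
from h import *
for n in("scene","side","wrist"):
    c=cam(n,n+"0"); print(n,c["fov_y"],c["D"],np.round(c["T"],3).tolist())
print(env.get_state())
E
```

```text
pics
scene 54.72410818690822 [-0.04777074  0.          0.          0.          0.        ] [[-0.53, -0.509, 0.679, 1.219], [0.848, -0.329, 0.416, 0.492], [0.012, 0.796, 0.606, 0.706], [0.0, 0.0, 0.0, 1.0]]
side 42.18591865892715 [0.02149295 0.         0.         0.         0.        ] [[0.952, 0.161, -0.262, 0.172], [-0.307, 0.46, -0.833, -1.042], [-0.013, 0.873, 0.487, 0.743], [0.0, 0.0, 0.0, 1.0]]
wrist 61.48240880465568 [0.01761261 0.         0.         0.         0.        ] [[0.297, -0.92, -0.255, 0.106], [0.955, 0.286, 0.082, 0.57], [-0.002, -0.267, 0.964, 0.373], [0.0, 0.0, 0.0, 1.0]]
{'clock': 0.15, 'joint_pos': array([1.12938076e+00, 3.13824891e-01, 4.52704119e-02, 1.30359931e+00,
       2.49258151e-05, 1.43119039e+00]), 'qvel': array([-6.53383754e-05, -3.11764991e-03,  2.23455623e-03, -2.18201843e-03,
       -7.90448631e-05, -1.28952178e-03]), 'tau': array([ 9.11215848e-04, -4.81064558e+01,  2.98816645e+01,  1.39567576e-02,
       -2.76970659e-04, -2.12602254e-05]), 'tcp_pos': array([0.1707718 , 0.54868751, 0.24162788]), 'orientation': array([-2.06357408e-04,  1.50332700e-01,  9.88635230e-01, -6.46720459e-04]), 'wrist_force': array([ 0.13567949,  0.52508339, -0.58377022]), 'ft_torque': array([ 0.00202324,  0.00264308, -0.00663305]), 'grip_force': 0.0, 'finger_gap': 0.08530769815851992}
```

View pics/scene0.png

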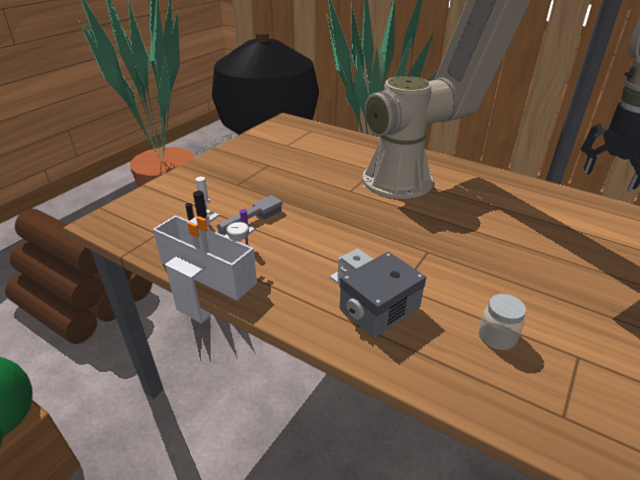

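View pics/side0.png

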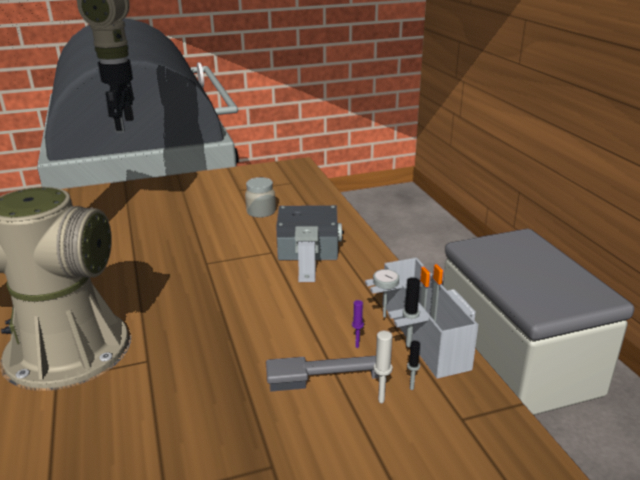

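Side view candidates: large black handle (412,295) hanging in the near fork, small black (414,352), white (384,352), purple (358,315). The large black one fits: it is neither purple nor white, it is the larger of the rest, and it hangs in a fork. The thermometer (386,280) is in the other fork. I'll confirm this in enlarged crops.

```bash
python3 - <<'E'
from h import *
a=load("side0")["img"][190:400,260:480,::-1]; cv2.imwrite("pics/sc.png",cv2.resize(a,None,fx=2.8,fy=2.8,interpolation=cv2.INTER_CUBIC))
a=load("scene0")["img"][170:345,150:440,::-1]; cv2.imwrite("pics/cc.png",cv2.resize(a,None,fx=2.7,fy=2.7,interpolation=cv2.INTER_CUBIC))
E
```

```text
(no output)
```

View pics/sc.png

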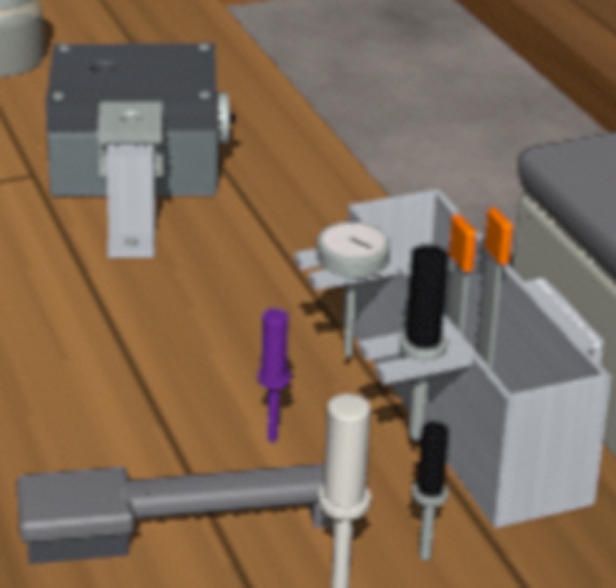

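View pics/cc.png

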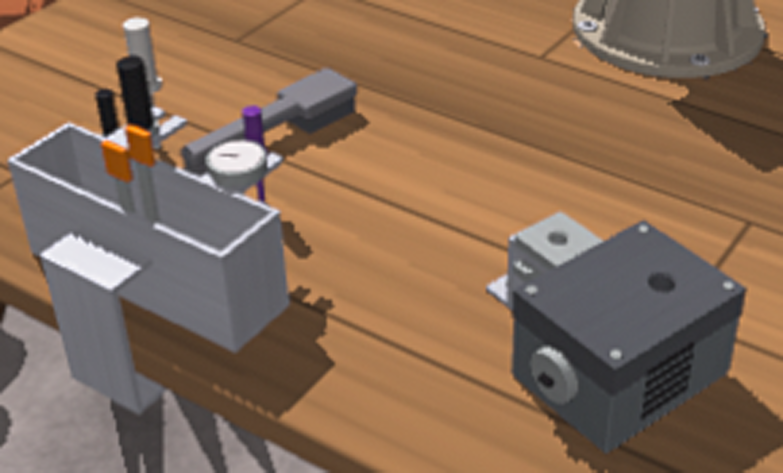

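The crops confirm it: the large black handle hangs in the near fork (side 413,281 top; scene 198,194 top). The well and clevis hole are both visible in each view.

```bash
python3 - <<'E'
from h import *
s=load("side0");c=load("scene0")
S=lambda u,v:(s,260+u/2.8,190+v/2.8); C=lambda u,v:(c,150+u/2.7,170+v/2.7)
for n,a,b,z in [("handle top",S(429,253),C(131,65),.17),("clevis",S(130,116),C(558,238),.09),("well",S(103,66),C(662,282),.09),
 ("screwNearL/…",S(58,96),None,.09),("dial",S(353,245),C(237,158),None),("caddy -y -x corner",S(510,392),C(12,160),.1),
 ("caddy -x+y",S(352,205),None,.1),("caddy +y",None,C(277,212),.1),("caddy ",None,C(70,126),.1),
 ("screw",S(205,94),None,.09),("screw",S(64,48),None,.09),("screw",S(204,47),None,.09),("scr",None,C(643,229),.09),("scr",None,C(728,286),.09),("scr",None,C(615,354),.09),("scr",None,C(531,290),.09),
 ("jar",S(0,20),None,.08),("small pin top",S(434,428),C(106,95),None),("white top",S(349,403),C(136,23),None),("purple",S(275,315),C(252,112),None)]:
  o=[x for x in(a,b) if x]
  if len(o)==2:
    x,e=tri(o); print(n,"tri",x.round(4),np.round(e,4))
  if z:
    for q in o: print(n,"atz",atz(*q,z).round(4))
E
```

```text
handle top tri [ 0.5969 -0.2325  0.1688] [0.0003 0.0003]
handle top atz [ 0.5962 -0.2344  0.17  ]
handle top atz [ 0.598  -0.2309  0.17  ]
clevis tri [0.5182 0.1392 0.091 ] [0.0006 0.0006]
clevis atz [0.5186 0.142  0.09  ]
clevis atz [0.5178 0.1385 0.09  ]
well tri [0.5229 0.2324 0.0913] [0.0006 0.0006]
well atz [0.5234 0.2361 0.09  ]
well atz [0.5222 0.2317 0.09  ]
screwNearL/… atz [0.4731 0.195  0.09  ]
dial tri [ 0.5945 -0.1261  0.1121] [0.0007 0.0007]
caddy -y -x corner tri [ 0.655  -0.2974  0.0898] [0.0265 0.0265]
caddy -y -x corner atz [ 0.6262 -0.2939  0.1   ]
caddy -y -x corner atz [ 0.6871 -0.2973  0.1   ]
caddy -x+y atz [ 0.6238 -0.0595  0.1   ]
caddy +y atz [ 0.6219 -0.0615  0.1   ]
caddy  atz [ 0.623  -0.2951  0.1   ]
screw atz [0.5878 0.1585 0.09  ]
screw atz [0.5014 0.2811 0.09  ]
screw atz [0.6161 0.2426 0.09  ]
scr atz [0.4704 0.1904 0.09  ]
scr atz [0.4992 0.2762 0.09  ]
scr atz [0.6126 0.2376 0.09  ]
scr atz [0.5844 0.1522 0.09  ]
jar atz [0.4668 0.3774 0.08  ]
small pin top tri [ 0.5678 -0.3084  0.0985] [0.001 0.001]
white top tri [ 0.5065 -0.3213  0.1411] [0.0007 0.0007]
purple tri [ 0.5205 -0.1732  0.1016] [0.0003 0.0003]
```

```bash
python3 -m jog '[[-1,0,0,0,-7],[-1,0,0,0,-7],[-1,0,0,0,-3.3],[-1,-0.0194,-0.0355,0,0],[-1,-0.0194,-0.0355,0,0]]'; for i in 1; do python3 -m jog '[[-1,-0.0194,-0.0355,0,0],[-1,-0.0194,-0.0355,0,0],[-1,-0.0194,-0.0355,0,0],[-1,-0.0194,-0.0355,0,0],[-1,-0.0194,-0.0355,0,0]]'; done
```

```text
clock: 0.57
tcp_pos: [0.2093, 0.4781, 0.2412]
orientation: [-0.0, -0.002, 1.0, -0.0]
wrist_force: [1.3, 0.4, 0.2]
finger_gap: 0.0854
grip_force: 0.0
clock: 0.98
tcp_pos: [0.307, 0.2988, 0.2422]
orientation: [0.0, -0.0, 1.0, 0.0]
wrist_force: [1.4, 0.3, 0.3]
finger_gap: 0.0854
grip_force: 0.0
```

```bash
python3 -m jog '[[-1,-0.0194,-0.0355,0,0],[-1,-0.0194,-0.0355,0,0],[-1,-0.0194,-0.0355,0,0],[-1,-0.0194,-0.0355,0,0],[-1,-0.0194,-0.0355,0,0]]' >/dev/null
python3 -m jog '[[-1,-0.0194,-0.0355,0,0],[-1,-0.0194,-0.0355,0,0],[-1,-0.0194,-0.0355,0,0],[-1,-0.0194,-0.0355,0,0],[-1,-0.0194,-0.0355,0,0]]' >/dev/null
python3 -m jog '[[-1,-0.0194,-0.0355,0,0],[-1,-0.0194,-0.0355,0,0],[-1,-0.0194,-0.0355,0,0],[-1,-0.0194,-0.0355,0,0],[-1,-0.0194,-0.0355,0,0]]'
python3 -m jog '[[-1,0,0,0,0],[-1,0,0,0,0]]'
python3 - <<'E'
from h import *
c=cam("wrist","w1"); print(env.get_state()["joint_pos"].round(2), proj(c,[.597,-.232,.17]),proj(c,[.597,-.232,.106]))
E
```

```text
clock: 2.23
tcp_pos: [0.5983, -0.2338, 0.2418]
orientation: [-0.0, 0.0, 1.0, 0.0]
wrist_force: [1.6, 0.5, -0.1]
finger_gap: 0.0855
grip_force: 0.0
clock: 2.4
tcp_pos: [0.598, -0.234, 0.24]
orientation: [-0.001, 0.001, 1.0, 0.001]
wrist_force: [0.2, 0.4, 0.7]
finger_gap: 0.0852
grip_force: 0.0
[-0.5   0.45  0.24  1.37  0.   -0.49] [320.52897794 250.9049073 ] [320.17226436 221.32054045]
```

View pics/w1.png

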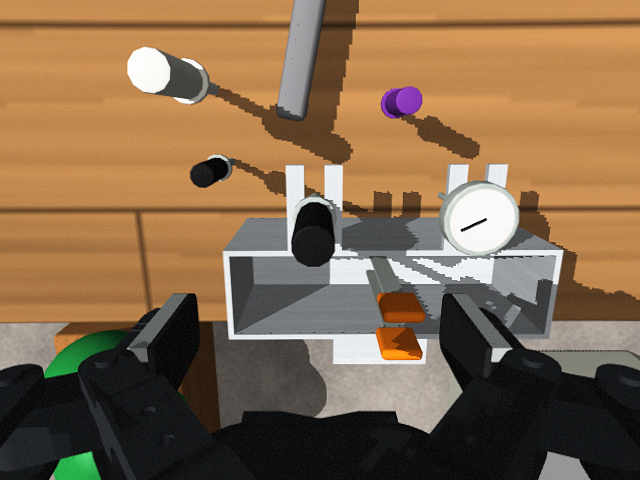

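The wrist view confirms the large black pin with its handle top at (313,247). The thermometer (480,217) is in the other fork, and the tong tips are at (402,305) and (399,343).

```bash
python3 - <<'E'
from h import *
c=load("w1")
print(atz(c,313,249,.17),atz(c,316,212,.106),atz(c,402,295,.15),atz(c,399,343,.15),atz(c,480,217,.114), atz(c,308,166,.1),atz(c,315,166,.1),proj(c,[.598,-.234,.24]))
E
```

```text
[ 0.59593478 -0.23595755  0.17      ] [ 0.59050484 -0.23480385  0.106     ] [ 0.63138976 -0.1834099   0.15      ] [ 0.66346716 -0.18364956  0.15      ] [ 0.59239164 -0.12724173  0.114     ] [ 0.5603101  -0.24005541  0.1       ] [ 0.56032267 -0.23536908  0.1       ] [315.71244407 314.69976209]
```

```bash
python3 -m jog '[[-0.3,0.002,0,0,0],[-0.3,0,0,0.02,0],[-0.3,0,0,0.02,0],[-0.3,0,0,0.02,0],[-0.3,0,0,0.02,0]]' 60
python3 -m jog '[[-0.3,0,0,0.02,0],[-0.3,0,0,0.008,0],[-0.3,0,0,0,0]]'
python3 -m jog '[[1,0,0,0,0],[1,0,0,0,0],[1,0,0,0,0],[1,0,0,0,0],[1,0,0,0,0]]'
python3 -m jog '[[1,0,0,0,0],[1,0,0,0,0],[1,0,0,0,0]]'
```

```text
clock: 2.87
tcp_pos: [0.5954, -0.23, 0.1628]
orientation: [0.001, -0.001, 1.0, -0.0]
wrist_force: [1.5, -0.4, -0.6]
finger_gap: 0.0555
grip_force: 0.0
clock: 3.12
tcp_pos: [0.5941, -0.2297, 0.1328]
orientation: [-0.002, -0.001, 1.0, 0.001]
wrist_force: [-0.5, 0.5, 0.7]
finger_gap: 0.0554
grip_force: 0.0
clock: 3.53
tcp_pos: [0.5971, -0.2342, 0.1367]
orientation: [0.002, 0.0, 1.0, -0.002]
wrist_force: [-0.2, -5.5, 2.4]
finger_gap: 0.023
grip_force: 58.6
clock: 3.78
tcp_pos: [0.5971, -0.2342, 0.1366]
orientation: [0.002, 0.0, 1.0, -0.002]
wrist_force: [0.6, -5.8, 2.6]
finger_gap: 0.0229
grip_force: 58.6
```

```bash
python3 -m jog '[[1,0,0,-0.01,0],[1,0,0,-0.02,0],[1,0,0,-0.02,0],[1,0,0,-0.02,0],[1,0,0,-0.02,0]]'
python3 -m jog '[[1,0,0,-0.02,0],[1,0,0,-0.02,0],[1,0,0,0,0],[1,0,0,0,0]]'
```

```text
clock: 4.2
tcp_pos: [0.5957, -0.232, 0.2256]
orientation: [0.0, 0.0, 1.0, 0.0]
wrist_force: [-0.5, 0.6, -2.3]
finger_gap: 0.0222
grip_force: 59.4
clock: 4.53
tcp_pos: [0.5966, -0.2321, 0.2657]
orientation: [0.002, -0.0, 1.0, -0.001]
wrist_force: [0.1, 0.2, -2.8]
finger_gap: 0.0225
grip_force: 59.4
```

```bash
python3 - <<'E'
from h import *
print(env.get_state()); 
a=cam("side","s2");b=cam("scene","c2")
t=env.get_state()["tcp_pos"]
u=proj(a,t);v=proj(b,t);print(u,v)
im=[]
for c,p in((a,u),(b,v)):
    x,y=int(p[0])-50,int(p[1])-50; print(x,y); im.append(cv2.resize(c["img"][y:y+150,x:x+100,::-1],None,fx=4,fy=4,interpolation=cv2.INTER_CUBIC))
cv2.imwrite("pics/g2.png",np.hstack(im))
E
```

```text
{'clock': 4.5333, 'joint_pos': array([-4.96556426e-01,  4.39319142e-01,  2.87166875e-01,  1.41538592e+00,
        4.69044575e-04, -4.96800919e-01]), 'qvel': array([-0.0021102 ,  0.02514284, -0.05707908, -0.01720067, -0.0037477 ,
        0.00083484]), 'tau': array([ 3.30401876e-02, -5.81978488e+01,  3.22346878e+01,  2.59835506e-01,
        3.22599109e-03,  7.15010310e-05]), 'tcp_pos': array([ 0.59659745, -0.23211695,  0.26565774]), 'orientation': array([ 1.54398267e-03, -1.22628418e-04,  9.99998638e-01, -5.70081260e-04]), 'wrist_force': array([ 0.13284198,  0.19760707, -2.75071354]), 'ft_torque': array([-0.01457438,  0.06033441, -0.0175485 ]), 'grip_force': 59.41782295703888, 'finger_gap': 0.022535307406493132}
[415.54913723 231.51505401] [192.56244079 155.98643748]
365 181
142 105
```

View pics/g2.png

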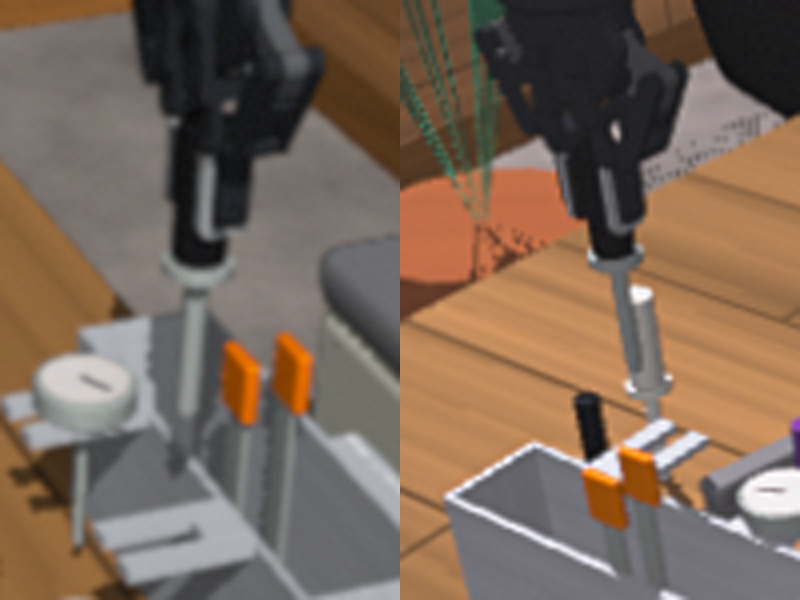

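The pin is held. In the crops the collar is at about (197,265) side and (614-400,260) scene, and the shank runs down from it. I'll measure the tilt.

```bash
python3 - <<'E'
from h import *
a=load("s2");b=load("c2")
S=lambda u,v:(a,365+u/4,181+v/4);C=lambda u,v:(b,142+u/4,105+v/4)
col,e=tri([S(199,262),C(212,258)]); print(col,e)
n,e2=tri([S(187,412),C(234,372)]);print("nose",n,e2,np.linalg.norm(n-col))
for h in(0,.073):
  X=np.array([.5966,-.232,.2657-.1066+h]);p=proj(a,X);q=proj(b,X);print((p-[365,181])*4,(q-[142,105])*4)
E
```

```text
[ 0.59784107 -0.22828783  0.23267407] [0.00013459214435009636, 0.00013459214435008167]
nose [ 0.59636966 -0.2289295   0.15935643] [0.00036603280033015205, 0.0003660328003304899] 0.07333521387702674
[189.72461577 415.81192259] [229.25054631 371.29057526]
[200.40885071 267.91272483] [209.12820237 256.25698665]
```

```bash
python3 -m jog '[[1,0.0053,0.0331,0,0],[1,0.0053,0.0331,0,0],[1,0.0053,0.0331,0,0],[1,0.0053,0.0331,0,0],[1,0.0053,0.0331,0,0]]' >/dev/null
python3 -m jog '[[1,0.0053,0.0331,0,0],[1,0.0053,0.0331,0,0],[1,0.0053,0.0331,0,0],[1,0.0053,0.0331,0,0],[1,0.0053,0.0331,0,0]]' >/dev/null
python3 -m jog '[[1,0.0053,0.0331,0,0],[1,0.0053,0.0331,0,0],[1,0.0053,0.0331,0,0],[1,0.0053,0.0331,0,0]]' >/dev/null
python3 -m jog '[[1,0,0,0.02,0],[1,0,0,0.02,0],[1,0,0,0.01,0],[1,0,0,0,0],[1,0,0,0,0]]'
python3 - <<'E'
from h import *
a=cam("side","s3");b=cam("scene","c3")
t=env.get_state()["tcp_pos"]; X=t-[0,0,.1066]
im=[]
for c,W in((a,(.5229,.2324,.0913)),(b,(.5229,.2324,.0913))):
    p=proj(c,X);x,y=int(p[0])-33,int(p[1])-50;print(x,y,(p-[x,y])*6,(proj(c,W)-[x,y])*6); im.append(cv2.resize(c["img"][y:y+90,x:x+66,::-1],None,fx=6,fy=6,interpolation=cv2.INTER_CUBIC))
cv2.imwrite("pics/g3.png",np.hstack(im))
E
```

```text
clock: 6.22
tcp_pos: [0.5207, 0.231, 0.2131]
orientation: [-0.002, 0.0, 1.0, -0.0]
wrist_force: [-0.5, 0.1, -1.9]
finger_gap: 0.0228
grip_force: 59.6
263 157 [201.60731827 303.04158976] [204.02849231 340.53054708]
362 217 [203.26960233 302.41639654] [200.55318676 343.58185741]
```

View pics/g3.png

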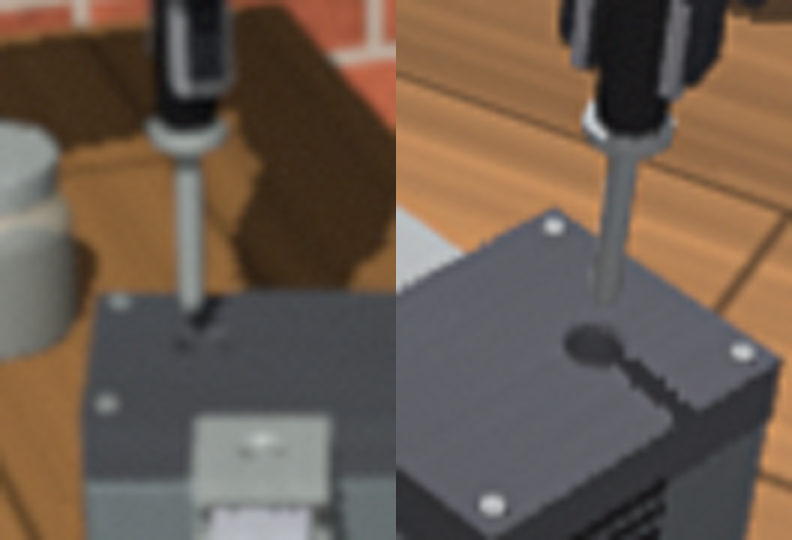

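```bash
cat >> h.py <<'E'
def serv(obs,X):
    "obs: (cam,nose_px,target_px); least-squares world shift at X"
    J=[];r=[]
    for c,n,t in obs:
        J.append(np.array([(proj(c,X+d)-proj(c,X-d))/.002 for d in np.eye(3)*.001]).T); r.append(np.array(t,float)-n)
    J=np.vstack(J);r=np.hstack(r);s=np.linalg.lstsq(J,r,rcond=None)[0];return s,J@s-r
E
python3 - <<'E'
from h import *
a=load("s3");b=load("c3");S=lambda u,v:np.array([263+u/6,157+v/6]);C=lambda u,v:np.array([362+u/6,217+v/6])
X=np.array([.5207,.231,.1])
print(serv([(a,S(191,307),S(204,340)),(b,C(211,303),C(198,345))],X))
print(tri([(a,*S(191,307)),(b,*C(211,303))]),tri([(a,*S(204,340)),(b,*C(198,345))]))
print("handle/collar",tri([(a,*S(187,138)),(b,*C(233,134))]))
E
```

```text
(array([ 0.00497813, -0.00059182, -0.01517914]), array([ 0.12881398,  0.09892704,  0.10820237, -0.09072508]))
(array([0.51830786, 0.23264944, 0.10641128]), [0.00022664858797674482, 0.00022664858797664605]) (array([0.52326035, 0.23209076, 0.09124164]), [0.0005579435493190202, 0.0005579435493190287])
handle/collar (array([0.51903519, 0.23268866, 0.1778972 ]), [0.00021906901915254084, 0.0002190690191527258])
```

```bash
python3 -m jog '[[1,-0.005,-0.0005,0,0],[1,0,0,0.006,0],[1,0,0,0.008,0],[1,0,0,0.008,0],[1,0,0,0,0]]'
python3 -m jog '[[1,0,0,0.005,0],[1,0,0,0.004,0],[1,0,0,0,0]]'
```

```text
clock: 6.73
tcp_pos: [0.5254, 0.2305, 0.19]
orientation: [-0.002, 0.0, 1.0, -0.0]
wrist_force: [-0.5, -0.8, -2.0]
finger_gap: 0.0227
grip_force: 59.6
clock: 6.98
tcp_pos: [0.526, 0.2309, 0.1822]
orientation: [-0.001, -0.0, 1.0, -0.0]
wrist_force: [0.6, -0.1, -1.3]
finger_gap: 0.0224
grip_force: 59.6
```

```bash
for f in 1; do python3 -m jog '[[1,0,0,0.003,0],[1,0,0,0.003,0],[1,0,0,0,0]]'; python3 -m jog '[[1,0,0,0.002,0],[1,0,0,0,0]]'; python3 -m jog '[[1,0,0,0.002,0],[1,0,0,0,0]]'; done
```

```text
clock: 7.23
tcp_pos: [0.5263, 0.231, 0.1768]
orientation: [-0.0, -0.0, 1.0, -0.0]
wrist_force: [-0.8, 0.3, -1.5]
finger_gap: 0.0226
grip_force: 59.6
clock: 7.4
tcp_pos: [0.5265, 0.231, 0.1751]
orientation: [-0.0, -0.0, 1.0, 0.0]
wrist_force: [-0.3, 0.3, -1.1]
finger_gap: 0.0226
grip_force: 59.6
clock: 7.57
tcp_pos: [0.5268, 0.2311, 0.1735]
orientation: [0.0, -0.0, 1.0, 0.0]
wrist_force: [0.4, -0.7, 1.8]
finger_gap: 0.0228
grip_force: 59.7
```

```bash
python3 -m jog '[[1,0,0,0.002,0],[1,0,0,0.002,0],[1,0,0,0,0]]'; python3 -m jog '[[1,0,0,0.002,0],[1,0,0,0,0]]'; python3 -m jog '[[1,0,0,0.001,0],[1,0,0,0,0]]'
```

```text
clock: 7.82
tcp_pos: [0.5268, 0.2311, 0.1695]
orientation: [0.0, -0.0, 1.0, 0.0]
wrist_force: [0.3, -0.3, 2.9]
finger_gap: 0.0231
grip_force: 59.7
clock: 7.98
tcp_pos: [0.5271, 0.2311, 0.1682]
orientation: [0.001, -0.0, 1.0, 0.0]
wrist_force: [-0.5, -0.6, 6.0]
finger_gap: 0.0226
grip_force: 60.7
clock: 8.15
tcp_pos: [0.5273, 0.2312, 0.1681]
orientation: [0.001, -0.0, 1.0, 0.0]
wrist_force: [-1.6, -0.7, 11.0]
finger_gap: 0.0227
grip_force: 61.0
```

The force is climbing steeply at the stop, so the button is bottomed. I'll press slightly more and hold for over 1 s.

```bash
python3 -m jog '[[1,0,0,0.001,0],[1,0,0,0,0],[1,0,0,0,0],[1,0,0,0,0],[1,0,0,0,0]]'; python3 -m jog '[[1,0,0,0,0],[1,0,0,0,0],[1,0,0,0,0],[1,0,0,0,0],[1,0,0,0,0]]';python3 -m jog '[[1,0,0,0,0],[1,0,0,0,0],[1,0,0,0,0]]'; python3 -m jog '[[1,0,0,-0.005,0],[1,0,0,-0.01,0],[1,0,0,-0.015,0],[1,0,0,-0.02,0],[1,0,0,-0.005,0]]'; python3 -m jog '[[1,0,0,0,0],[1,0,0,0,0]]'
```

```text
clock: 8.57
tcp_pos: [0.5275, 0.2312, 0.168]
orientation: [0.002, -0.0, 1.0, 0.0]
wrist_force: [-2.7, -1.5, 15.1]
finger_gap: 0.0227
grip_force: 61.5
clock: 8.98
tcp_pos: [0.5275, 0.2312, 0.168]
orientation: [0.002, -0.0, 1.0, 0.0]
wrist_force: [-2.7, -1.0, 14.0]
finger_gap: 0.0226
grip_force: 61.5
clock: 9.23
tcp_pos: [0.5275, 0.2312, 0.168]
orientation: [0.002, -0.0, 1.0, 0.0]
wrist_force: [-3.3, -2.0, 14.8]
finger_gap: 0.0227
grip_force: 61.5
clock: 9.65
tcp_pos: [0.5275, 0.2313, 0.2228]
orientation: [0.001, -0.0, 1.0, 0.0]
wrist_force: [0.9, 1.0, -1.0]
finger_gap: 0.0228
grip_force: 59.6
clock: 9.82
tcp_pos: [0.5265, 0.231, 0.2197]
orientation: [-0.0, -0.0, 1.0, -0.0]
wrist_force: [-0.4, 0.7, -2.4]
finger_gap: 0.0227
grip_force: 59.6
```

```bash
python3 -m jog '[[1,0.002,-0.0311,0,0],[1,0.002,-0.0311,0,0],[1,0.002,-0.0311,0,0],[1,0,0,0.005,0],[1,0,0,0,0]]' >/dev/null
python3 -m jog '[[1,0,0,0,0],[1,0,0,0,0]]'
python3 - <<'E'
from h import *
a=cam("side","s4");b=cam("scene","c4")
t=env.get_state()["tcp_pos"]; X=t-[0,0,.1066]
im=[]
for c in(a,b):
    p=proj(c,X);x,y=int(p[0])-28,int(p[1])-40;print(x,y,(p-[x,y])*7); im.append(cv2.resize(c["img"][y:y+84,x:x+56,::-1],None,fx=7,fy=7,interpolation=cv2.INTER_CUBIC))
cv2.imwrite("pics/g4.png",np.hstack(im))
E
```

```text
clock: 10.4
tcp_pos: [0.5203, 0.1383, 0.2146]
orientation: [-0.001, -0.0, 1.0, 0.0]
wrist_force: [-0.1, 0.3, -2.0]
finger_gap: 0.023
grip_force: 59.5
279 184 [199.80844658 284.33660383]
328 212 [199.65676173 280.00706073]
```

View pics/g4.png

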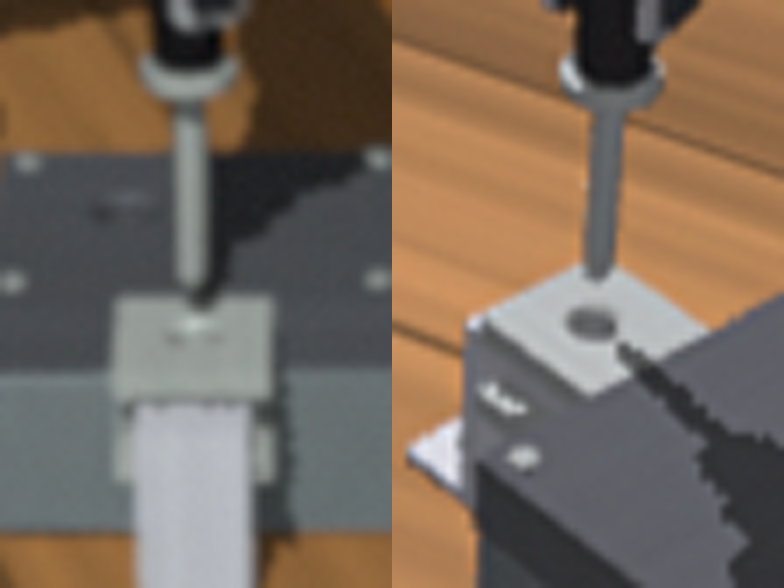

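```bash
python3 - <<'E'
from h import *
a=load("s4");b=load("c4");S=lambda u,v:np.array([279+u/7,184+v/7]);C=lambda u,v:np.array([328+u/7,212+v/7])
X=np.array([.52,.138,.1])
print(serv([(a,S(191,288),S(195,328)),(b,C(205,276),C(200,322))],X))
print(tri([(a,*S(191,288)),(b,*C(205,276))]),tri([(a,*S(195,328)),(b,*C(200,322))]))
print("collar",tri([(a,*S(190,73)),(b,*C(219,80))]))
# hole px height fixed at nominal, relative to bias
for w in(.09,): print(atz(a,*S(195,328),w),atz(b,*C(200,322),w))
E
```

```text
(array([ 0.00190006,  0.00084173, -0.01560435]), array([ 0.28087119,  0.19388623,  0.25848945, -0.19883281]))
(array([0.51743707, 0.13859676, 0.10781433]), [0.00019856557998913912, 0.0001985655799889993]) (array([0.51930643, 0.13946655, 0.09221963]), [0.0005310199417328877, 0.0005310199417328568])
collar (array([0.51953823, 0.14027892, 0.1814065 ]), [4.412965219831019e-05, 4.412965219826595e-05])
[0.52026495 0.14426239 0.09      ] [0.51746206 0.13808755 0.09      ]
```

```bash
python3 -m jog '[[1,-0.0018,0.0008,0,0],[1,0,0,0.006,0],[1,0,0,0.005,0],[1,0,0,0.003,0],[1,0,0,0,0]]'; python3 -m jog '[[1,0,0,0.003,0],[1,0,0,0.002,0],[1,0,0,0,0]]';python3 -m jog '[[1,0,0,0.003,0],[1,0,0,0.002,0],[1,0,0,0,0]]'
```

```text
clock: 10.92
tcp_pos: [0.5217, 0.1386, 0.2]
orientation: [-0.001, -0.0, 1.0, -0.0]
wrist_force: [-0.9, 0.7, -1.4]
finger_gap: 0.0229
grip_force: 59.5
clock: 11.17
tcp_pos: [0.5222, 0.1384, 0.1958]
orientation: [-0.0, -0.0, 1.0, 0.0]
wrist_force: [-1.5, 0.3, -1.5]
finger_gap: 0.0226
grip_force: 59.5
clock: 11.42
tcp_pos: [0.5222, 0.1384, 0.1908]
orientation: [-0.0, -0.0, 1.0, 0.0]
wrist_force: [-0.2, 0.5, -1.5]
finger_gap: 0.0226
grip_force: 59.5
```

```bash
for i in 1; do python3 -m jog '[[1,0,0,0.004,0],[1,0,0,0.004,0],[1,0,0,0,0]]'; python3 -m jog '[[1,0,0,0.004,0],[1,0,0,0.004,0],[1,0,0,0,0]]'; python3 -m jog '[[1,0,0,0.004,0],[1,0,0,0.004,0],[1,0,0,0,0]]'; done
```

```text
clock: 11.67
tcp_pos: [0.5219, 0.1384, 0.1823]
orientation: [-0.001, -0.0, 1.0, -0.0]
wrist_force: [-0.3, -0.3, -2.3]
finger_gap: 0.0228
grip_force: 59.5
clock: 11.92
tcp_pos: [0.5219, 0.1385, 0.1743]
orientation: [-0.001, -0.0, 1.0, -0.0]
wrist_force: [-0.6, -0.3, -1.3]
finger_gap: 0.0228
grip_force: 59.5
clock: 12.17
tcp_pos: [0.5219, 0.1384, 0.1663]
orientation: [-0.001, -0.0, 1.0, -0.0]
wrist_force: [0.2, 0.6, -1.8]
finger_gap: 0.0224
grip_force: 59.5
```

```bash
python3 -m jog '[[1,0,0,0.004,0],[1,0,0,0.004,0],[1,0,0,0,0]]'; python3 -m jog '[[1,0,0,0.006,0],[1,0,0,0.006,0],[1,0,0,0,0]]'; python3 -m jog '[[1,0,0,0.006,0],[1,0,0,0.006,0],[1,0,0,0,0]]';python3 -m jog '[[1,0,0,0.002,0],[1,0,0,0,0]]'
```

```text
clock: 12.42
tcp_pos: [0.5219, 0.1384, 0.1583]
orientation: [-0.001, -0.0, 1.0, -0.0]
wrist_force: [-0.6, -0.1, -2.0]
finger_gap: 0.0226
grip_force: 59.5
clock: 12.67
tcp_pos: [0.5216, 0.1384, 0.1458]
orientation: [-0.001, -0.0, 1.0, -0.0]
wrist_force: [-0.8, 0.1, -2.3]
finger_gap: 0.0231
grip_force: 59.5
clock: 12.92
tcp_pos: [0.5217, 0.1384, 0.1338]
orientation: [-0.001, -0.0, 1.0, -0.0]
wrist_force: [0.5, -0.5, -2.3]
finger_gap: 0.0224
grip_force: 59.5
clock: 13.08
tcp_pos: [0.5222, 0.1385, 0.1329]
orientation: [-0.0, -0.0, 1.0, 0.0]
wrist_force: [-0.4, -0.4, -2.6]
finger_gap: 0.0231
grip_force: 59.5
```

```bash
python3 -m jog '[[1,0,0,0.002,0],[1,0,0,0.002,0],[1,0,0,0,0]]'; python3 -m jog '[[1,0,0,0.002,0],[1,0,0,0,0]]';python3 -m jog '[[1,0,0,0.001,0],[1,0,0,0,0]]'
```

```text
clock: 13.33
tcp_pos: [0.5222, 0.1385, 0.129]
orientation: [-0.0, -0.0, 1.0, -0.0]
wrist_force: [-0.7, -0.4, -2.5]
finger_gap: 0.0225
grip_force: 59.5
clock: 13.5
tcp_pos: [0.5222, 0.1385, 0.127]
orientation: [-0.0, -0.0, 1.0, 0.0]
wrist_force: [-0.5, 0.1, -2.6]
finger_gap: 0.0226
grip_force: 59.5
clock: 13.67
tcp_pos: [0.5223, 0.1385, 0.1264]
orientation: [-0.0, -0.0, 1.0, 0.0]
wrist_force: [-2.6, -1.0, 0.9]
finger_gap: 0.0224
grip_force: 60.2
```

The collar is seated (expected TCP z 0.126, with contact). Releasing now.

```bash
python3 -m jog '[[0.2,0,0,0,0],[-0.3,0,0,0,0],[-0.3,0,0,0,0],[-0.3,0,0,0,0]]'; python3 -m jog '[[-0.3,0,0,-0.01,0],[-0.3,0,0,-0.02,0],[-0.3,0,0,-0.03,0],[-0.3,0,0,-0.03,0],[-0.3,0,0,-0.03,0]]';python3 -m jog '[[-0.3,0.02,0,-0.03,0],[-0.3,0.02,0,0,0],[-0.3,0,0,0,0],[-0.3,0,0,0,0]]'
python3 - <<'E'
from h import *
a=cam("side","s5");b=cam("scene","c5")
print(proj(a,[.5182,.1392,.09]),proj(b,[.5182,.1392,.09]))
im=[]
for c in(a,b):
    p=proj(c,[.5182,.1392,.09]);x,y=int(p[0])-35,int(p[1])-55; im.append(cv2.resize(c["img"][y:y+90,x:x+70,::-1],None,fx=5.6,fy=5.6,interpolation=cv2.INTER_CUBIC))
cv2.imwrite("pics/g5.png",np.hstack(im))
E
```

```text
clock: 14.0
tcp_pos: [0.523, 0.1386, 0.1266]
orientation: [0.001, -0.0, 1.0, 0.0]
wrist_force: [-0.3, 0.2, 0.6]
finger_gap: 0.0552
grip_force: 0.0
clock: 14.42
tcp_pos: [0.5222, 0.1385, 0.2483]
orientation: [0.0, -0.0, 1.0, 0.0]
wrist_force: [1.6, 0.8, -0.3]
finger_gap: 0.0556
grip_force: 0.0
clock: 14.75
tcp_pos: [0.4822, 0.1386, 0.2778]
orientation: [0.001, -0.0, 1.0, 0.0]
wrist_force: [-0.3, -0.4, -0.2]
finger_gap: 0.0551
grip_force: 0.0
[306.63664116 231.99712337] [356.85771621 258.3527033 ]
```

View pics/g5.png

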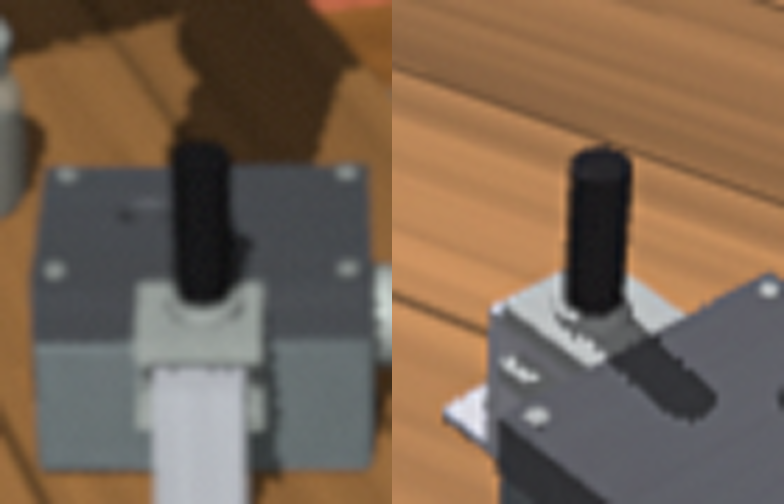

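The pin stands upright with its collar on the top ear in both views, and the gripper is clear of it.

```bash
python3 -c "
from workcell import env
print(env.hand_in())"
```

```text
the job is handed in; nothing more can be done
None
```

The reset button was pressed all the way down and held there for about 1.2 s. The lock pin now stands through the clevis and tongue with its collar on the top ear, and the job was handed in at about 15 s on the robot's clock.

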